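Hang the palm sander on the spring balancer

ROBOT

A 6-joint arm with a two-finger parallel gripper is mounted at the origin on the work surface. World frame = base frame: x ahead of the robot, y to its left, z up, the work surface at z = 0. Lengths are in mm, angles in rad, forces in N, time in s.
With the tool pointing down it reaches from about 300 to 775 mm from the base axis. Payload 14.6 kg.
Tool frame: the origin (TCP) lies between the finger pads; the fingertips stand 8 mm ahead of it and the grasp point (between the pads) lies 11 mm behind it; z points along the fingers, y is the direction in which the jaws open and shut (so a half turn about z gives the same grasp; the last joint's range is limited). The gripper opens to 94 mm and grips with 3 to 60 N. Pads are 16 mm wide; open, the fingers measure 119 mm over their backs; the gripper's body (75 mm by 177 mm) begins 78 mm behind the grasp point.
Start: joints at [1.149, 0.3, 1.521, -0, 1.321, -0.067], TCP at [191.068, 515.735, 213.446] pointing down, gripper open.
Joint ranges: [-3.03, 3.03], [-0.79, 2.21], [0.23, 2.52], [-1.04, 4.18], [0, 3.07], [-2.55, 2.55]. Speed limits (rad/s): [2.22, 2.22, 2.57, 3.14, 3.14, 3.14].

INTERFACE

Orientations are given as [roll, pitch, yaw] about the fixed x, y, z axes, in that order (R = Rz(yaw) Ry(pitch) Rx(roll)).
In Python, from cell import manip gives the robot as it stands. The module is installed in compiled form; this text tells all that it offers.
- The arm moves only by the tool send_rows, never from a script. Its argument "series" is a list that holds one entry, the list of rows, each a list of 5 numbers: the opening, from 0 (shut) to 1 (fully open), then the shift along the tool's x, y, z in mm, then the turn about the tool's z in degrees. In form: [[[gripper, dx, dy, dz, roll], ...]]. A call has 1 to 10 rows; each row is the pose to reach, as a shift and turn from the pose commanded when the call began, along the tool's axes at that moment; what a row does not reach only later rows make up. A row lasts 1/10 s, in which the tool goes at most 50 mm and 8.59 degrees, less where a joint would pass 70% of its speed; a pose out of reach is approached as far as the arm can. A call with a gripper value outside its range is refused whole. The fingers move at their own pace and stop on an object; "newtons" is the grip in N (left out, the last holds). Time passes only in rows, so rows that repeat a pose let the fingers close. It gives the time, the measured TCP pose, the force and the opening at its end, in the units of the state.
- manip.read_state(): the state, without advancing time (a new reading comes with each control period).
- manip.camera(name): name is "side" or "top"; returns a dict with "img" (480x640x3 uint8, red, green, blue), "vfov" (degrees; the focal length in pixels is half the picture's height over the tangent of half this angle, whatever the lens; pixels are square), "cx", "cy" (the principal point, pixels), "pose" (4x4, takes a point from camera to world coordinates). Camera axes: x right, y down, z forward; pixel columns grow to the right and rows downward; lengths in mm; the calibration is good to about 2 mm. A picture is of the moment at which its call begins. There is no depth.
- manip.sign_off(): hands the job in, once; it reports no verdict.
Trained networks look in a picture, given as the dict that the camera call returned (one of the last four; its "shot" number tells which), for a name from the list of things; names that differ only in an ending like _2 or _b are one class to them, and where a whole thing is asked for, a point or a joint stands for the part that bears it (a point fixed in the world has none). Each returns a list of dicts, best first, with "conf" (0 to 1); they miss things now and then, are a little off and sometimes report something else, mostly with a low value. They report only what shows in the picture. A call takes as long as a camera call. They do not tell look-alikes from the thing itself.
- manip.find_in(target, picture): "rect" ([left, top, width, height] in pixels, round what is visible of it).
- manip.silhouettes(target, picture): "pixels" (480x640 bool, what is visible of it) and "rect" ([left, top, width, height] in pixels, round what is visible of it).
The state is a dict: "clock": time; "joints": joint angles; "qd": joint speeds; "effort": joint torques, N m; "eef_pos": TCP position; "eef_rot": TCP orientation; "wrist_force": force on the tool from outside, world axes, zero at the start; "moment": the same for the moment, N m; "finger_gap": finger opening in mm.
Only numpy, scipy, OpenCV 4.12 (cv2) and the standard library are available. Lean on these libraries where they do the work, as an engineer would, in place of code of your own. Each camera call takes 0.05 s, during which the arm holds its last target. There are 200 camera calls.

TASK

Grasp the orange-capped grip of the sprung hook firmly, draw it down against its pull and bring it under the yellow bail of the blue sander standing in the wooden rest. Then ease it up slowly, so that the sander lifts off the floor of the rest, and let go only when you feel the spring just carrying the sander, so that it floats there still: the hook must never shoot up or drop when your hand leaves it. Be gentle with the sander and do not disturb the other things.

Things in the scene. Friction and masses are not known exactly. Their poses are not given: they have to be found in the camera images.
- track: Fixed aluminium floor track of the balancer, 70 x 680 x 40 mm, behind the rest. Origin: centre of its underside. Its y axis is the way the trolley slides, its x axis points away from the robot. The grey trolley with its 450 mm mast runs from 0.27 m to -y to 0.20 m to +y of the origin with about 1 N of friction and carries the hook.
- hook: Sprung hook on a boom from the mast: slides up and down, and along the track's y with the trolley; axes as the track's. Origin: where the centre of the bail's bar sits when hooked. Starts at the top, origin 292 mm above the table; can be drawn down 180 mm. The wire, 8 mm thick, reaches 15 mm below the origin; the boom's underside is 45 mm above it.
- hook_lip (a point): End of the hook's upturned lip, 20 mm to +y of and 10 mm above the hook's origin; the wire's top is 4 mm higher. The shank stands at y -16 mm, so the hook is a J open to +y above the lip: it passes under the bail from the bail's -y side, then rises.
- reel (a point): Orange spring reel on top of the mast. Beyond the hook's own weight (0.25 kg, already carried) it pulls the hook up with 2 N at the top of the travel plus 40 N per metre drawn down (9 N at the bottom), hardly damped: let go empty, the hook shoots up. With the sander on, it balances 20 to 135 mm below the top, as the sander's unknown weight has it.
- hook_grip (a point): Centre of the hook's upright black rubber grip with an orange cap, 70 mm in front (-x) of the hook's origin and 28 mm above it: 24 mm along x, 22 mm along y (the width to grasp, from above, on its plain upright sides), from 24 mm below to 34 mm above this point. Its +x side is taken by the grey boom; the sides to +y and -y, the top and all below are free.
- rest: Fixed shallow wooden rest with two wells side by side along its y, 120 x 300 mm, floor 8 mm and rim 20 mm above the table; well centres at y -72.5 and +72.5 mm. Origin: centre of its underside. The sander stands in one well, the white jar in the other, either way round.
- sander: Blue palm sander, round, 90 mm across, 85 mm tall without the bail, 0.3 to 0.75 kg (unknown), standing loose on its pad. Origin: centre of its underside, z up.
- sander_bail (a point): Middle of the top bar of the sander's yellow wire bail: bar along the sander's x, 8 mm thick, 52 mm between the legs, 137 mm above the sander's underside; free space of 48 mm between the bar and the sander's top.
- jar: White jar, 76 mm across, 130 mm tall, in the other well; leave alone. Origin: centre of its underside.
- tin: Paint tin with a yellow label, 100 mm across, 120 mm tall; leave alone. Origin: underside.
- bottle: White bottle with a blue label, 60 mm across, 150 mm tall; leave alone. Origin: underside.
- pot: Terracotta pot, 90 mm across, 100 mm tall; leave alone. Origin: underside.
- knife: Palette knife with a wooden handle, 200 mm long, lying flat; leave alone.
- brush: Brush, 190 mm long, lying flat; leave alone.
There are look-alikes about, which are no part of the job. There is more than one size of the sander; the job needs the largest.

How it is judged (in metres and radians):
On the way, in this order (a step that is already met when the one before it is completed fails the run):
1. the hook is drawn down below the bail, the sander still standing in the rest (z of hook in the frame of sander_bail below -0.012 m and distance of sander from where it was at the start of the episode below 0.02 m), for 0.2 s.
2. the bail sits in the hook and the sander is lifted off the rest (distance between hook and sander_bail below 0.02 m and contact force between hook and sander above 1.5 N and z of sander in the frame of rest above 0.013 m), for 0.2 s.
At the end, for the whole second after the job is handed in: The sander hangs by its bail in the hook (middle of its bar within 20 mm of the hook's seat), at least 5 mm clear of the floor of the rest, upright within 0.25 rad and still (under 30 mm/s) (all of step 2 and contact force between sander and rest below 0.05 N and linear speed of sander below 0.03 m/s and angle between sander's own z axis and vertical below 0.25 rad); the robot touches nothing.
It fails at once if the hook, not touched by the fingers, moves faster than 100 mm/s (shoots up or drops) (linear speed of hook above 0.1 m/s and contact force between the fingers and hook below 0.02 N).
It fails at once if the hook presses on the sander with more than 20 N (contact force between hook and sander above 20 N).
It fails at once if the fingers press on the sander with more than 3 N (contact force between the fingers and sander above 3 N).
It fails at once if the sander tips by more than 0.35 rad (angle between sander's own z axis and vertical above 0.35 rad).
It fails at once if another thing is moved more than 20 mm (distance of any of jar, tin, bottle, pot, knife, brush from where it was at the start of the episode above 0.02 m).
It also fails if it takes over 64 s, if anything falls off the work surface, if the arm or the gripper's body presses on something with over 40 N, if the wrist force passes 120 N, or if a joint passes its speed limit or range.

## Working session

There is one attempt and no reset: what is moved stays moved. The work goes in short steps, Python scripts to look and compute and a tool call to move; the robot and the scene stay as the last step left them, time stands still between calls to the robot, and variables do not carry over. Pictures are saved under pics/ and viewed, about 8 in all and at most 12, crops included, and the job is handed in when it is done.

Besides the shell and the picture viewer there is one more tool, called after "Request:" by a JSON object that holds its "fn" and its "kwargs". send_rows: Moves the arm, as the interface text tells. Its arguments: {"type":"object","properties":{"series":{"type":"array"},"newtons":{"type":"number"}},"required":["series"]}

```bash
mkdir -p pics
cat > h.py <<'E'
import numpy as np, cv2
from cell import manip
def f(c): return 240/np.tan(np.radians(c["vfov"])/2)
def proj(c,p):
    P=np.linalg.inv(c["pose"])@np.append(np.asarray(p,float),1); return np.array([c["cx"]+f(c)*P[0]/P[2], c["cy"]+f(c)*P[1]/P[2]])
def ray(c,u,v):
    d=c["pose"][:3,:3]@np.array([(u-c["cx"])/f(c),(v-c["cy"])/f(c),1]); return c["pose"][:3,3],d/np.linalg.norm(d)
def onz(c,u,v,z):
    o,d=ray(c,u,v); return o+d*(z-o[2])/d[2]
def tri(c1,p1,c2,p2):
    o1,d1=ray(c1,*p1);o2,d2=ray(c2,*p2)
    s=np.linalg.lstsq(np.c_[d1,-d2],o2-o1,rcond=None)[0]
    a=o1+s[0]*d1;b=o2+s[1]*d2
    return (a+b)/2,np.linalg.norm(a-b)
def save(c,n,crop=None,k=1):
    im=c["img"][:,:,::-1]
    if crop: x,y,w,h=crop; im=im[y:y+h,x:x+w]
    cv2.imwrite("pics/"+n,cv2.resize(im,None,fx=k,fy=k,interpolation=cv2.INTER_CUBIC))
E
python3 - <<'E'
from h import *
np.set_printoptions(precision=1,suppress=True)
cs={n:manip.camera(n) for n in("side","top")}
for n,c in cs.items():
    save(c,n+"1.png"); print(n,c["vfov"],c["cx"],c["cy"],c["img"].shape); print(c["pose"])
    for t in "track hook hook_grip hook_lip reel rest sander sander_bail jar tin bottle pot".split():
        print(t,[(r["rect"],round(r["conf"],2)) for r in manip.find_in(t,c)[:5]])
print(manip.read_state())
E
```

```text
side 44.349009386077825 312.9525177093703 235.02832309837092 (480, 640, 3)
[[  -0.9   -0.3    0.3   73.2]
 [  -0.4    0.7   -0.6 1053.8]
 [  -0.    -0.7   -0.7 1473. ]
 [   0.     0.     0.     1. ]]
track [([212.9, 120.7, 173.0, 241.3], 0.79), ([300.6, 142.7, 84.9, 44.3], 0.66), ([370.7, 203.2, 43.4, 29.9], 0.51)]
hook [([303.8, 143.5, 80.8, 47.4], 0.74)]
hook_grip [([303.3, 143.6, 85.6, 47.3], 0.57), ([280.0, 267.7, 69.3, 81.2], 0.4)]
hook_lip [([303.2, 142.5, 80.3, 51.9], 0.91)]
reel [([286.5, 116.3, 97.9, 121.4], 0.85)]
rest [([279.8, 266.4, 75.0, 79.9], 0.68)]
sander [([287.8, 286.6, 35.2, 43.5], 0.92), ([353.3, 299.2, 23.3, 35.5], 0.88), ([272.8, 341.3, 23.4, 29.6], 0.61), ([302.2, 142.6, 83.8, 46.3], 0.56)]
sander_bail [([355.4, 299.9, 18.6, 34.2], 0.82), ([271.8, 337.9, 28.0, 34.9], 0.62), ([286.7, 286.4, 34.0, 45.3], 0.56)]
jar []
tin [([226.9, 364.0, 47.1, 56.6], 0.91)]
bottle [([283.9, 372.0, 23.5, 43.5], 0.62)]
pot [([337.8, 178.7, 20.6, 36.8], 0.76)]
top 49.40196741144122 315.5988977255058 237.9108059619379 (480, 640, 3)
[[   0.    -1.     0.2  333.9]
 [  -1.    -0.     
[... 517 characters left out ...]
255.6, 24.0, 20.0], 0.87), ([257.4, 237.5, 31.8, 37.1], 0.82), ([279.7, 306.0, 24.4, 25.6], 0.63)]
jar [([304.8, 247.8, 30.1, 28.0], 0.72), ([202.0, 145.8, 228.1, 140.6], 0.63), ([391.1, 174.6, 28.3, 109.4], 0.17)]
tin [([140.3, 234.4, 44.3, 39.7], 0.82)]
bottle [([162.3, 281.5, 31.7, 26.5], 0.59)]
pot [([434.4, 216.8, 34.1, 33.3], 0.76)]
{'clock': 1.3, 'joints': array([ 1.1,  0.3,  1.5, -0. ,  1.3, -0.1]), 'qd': array([ 0., -0., -0., -0., -0., -0.]), 'effort': array([ -0. , -53.2, -35.3,   0.1,   0. ,  -0. ]), 'eef_pos': array([191.1, 515.7, 213.5]), 'eef_rot': array([-3.1,  0. ,  2.8]), 'wrist_force': array([-0.8,  1.1, -0.4]), 'moment': array([0., 0., 0.]), 'finger_gap': 94.3003879461824}
```

View pics/side1.png

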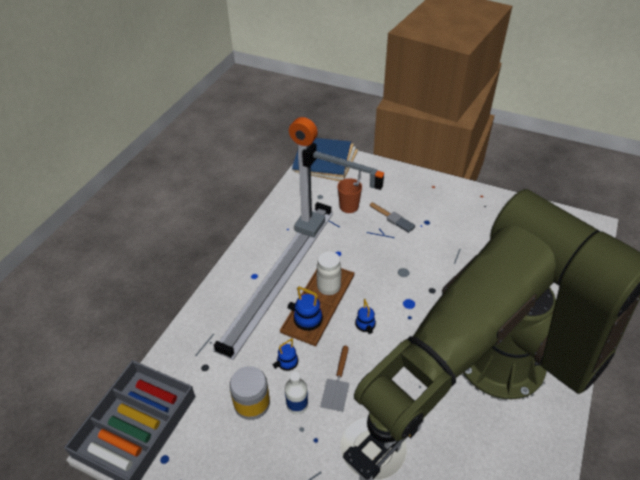

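View pics/top1.png

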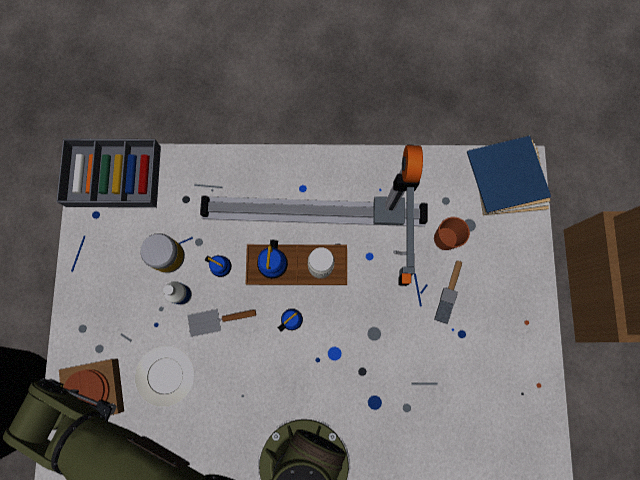

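The largest sander, in the rest, is at top (271,262) and side (307,310). It could be confused with the small ones at top (219,265) and (291,319), or side (288,356) and (366,319). The hook grip's orange cap is at top (406,278) and side (379,180). The reel, also orange, is at top (412,162). I'll check my choice in a close crop.

```bash
cat > m.py <<'E'
from h import *
np.set_printoptions(precision=1,suppress=True)
s=manip.camera("side");t=manip.camera("top")
def hsv(c,x,y,w,h,lo,hi):
    H=cv2.cvtColor(c["img"],cv2.COLOR_RGB2HSV); m=cv2.inRange(H,np.array(lo),np.array(hi)); k=np.zeros_like(m);k[y:y+h,x:x+w]=1
    return np.argwhere(m*k>0)[:,::-1].astype(float)
E
python3 - <<'E'
from m import *
def cr(c,x,y,w,h): return cv2.resize(c["img"][y:y+h,x:x+w,::-1],(400,300),interpolation=cv2.INTER_CUBIC)
cv2.imwrite("pics/crop1.png",np.vstack([np.hstack([cr(t,240,225,80,60),cr(s,270,270,80,60)]),np.hstack([cr(t,376,235,80,60),cr(s,330,150,80,60)])]))
for n,c,b in(("side",s,(365,165,25,30)),("top",t,(390,265,30,30))):
    p=hsv(c,*b,(3,150,90),(16,255,255)); print(n,"orange",len(p),p.mean(0),p.min(0),p.max(0))
for n,c,b in(("side",s,(285,280,45,40)),("top",t,(250,235,45,40))):
    p=hsv(c,*b,(15,120,60),(30,255,255)); print(n,"yellow",len(p),p.mean(0),p.min(0),p.max(0))
    for q in manip.silhouettes("rest",c)[:1]:
        print("rest",q["rect"],cv2.boxPoints(cv2.minAreaRect(np.argwhere(q["pixels"])[:,::-1].astype(np.float32))))
    for q in manip.silhouettes("sander",c)[:1]: print("sander",q["rect"])
# track ends top surface in top cam
for uv in((205,207),(424,213)): print("trackend",onz(t,*uv,40))
print("jar top",onz(t,321,256,138))
E
```

```text
side orange 42 [378.8 174.1] [375. 171.] [382. 177.]
top orange 95 [405.9 278.1] [402. 273.] [410. 283.]
side yellow 105 [308.1 292.2] [298. 287.] [318. 302.]
rest [279.9, 269.5, 73.1, 78.8] [[277.9 331.8]
 [320.3 255. ]
 [355.4 274.4]
 [313.  351.2]]
sander [273.8, 339.9, 23.6, 31.4]
top yellow 91 [268.8 256.3] [250. 245.] [294. 274.]
rest [245.3, 241.1, 101.9, 44.3] [[245.6 244. ]
 [346.  242.9]
 [346.4 284.2]
 [246.  285.3]]
sander [256.7, 238.5, 31.8, 37.1]
trackend [730.2 302.3  40. ]
trackend [ 714.9 -352.2   40. ]
jar top [567.2 -44.3 138. ]
```

View pics/crop1.png

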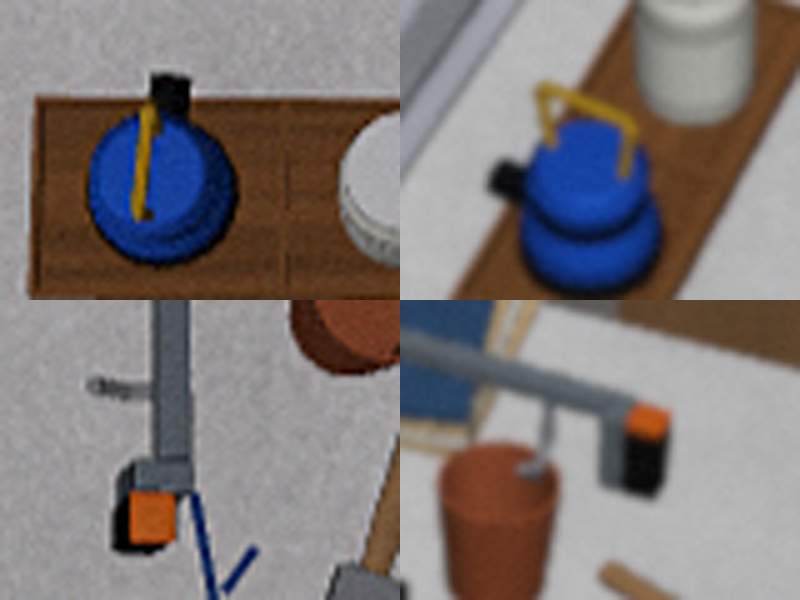

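The crops show that the sander in the rest is the big blue one with its bail running roughly along x. The upright grip has an orange cap at top (406,278) and side (379,174). The hook lip is at top (395,252), open to +y.

Run:
```python
from m import *
a=tri(t,(269.6,246),s,(298.6,287.6)); b=tri(t,(267.8,266.6),s,(317,296)); print("bail far",a,"near",b, "mid",(a[0]+b[0])/2)
for uv in((269.6,246),(267.8,266.6)): print("bail z145 top",onz(t,*uv,145))
for uv in((298.6,287.6),(317,296)): print("bail z145 side",onz(s,*uv,145))
print("grip cap tri",tri(t,(405.9,278.1),s,(378.8,174.1)),"top@354",onz(t,406.1,278.4,354), "side@350",onz(s,379,174,350))
print("lip",onz(t,394.8,251.8,302), "side lip", onz(s,356.2,183.5,302),tri(t,(394.8,251.8),s,(356.2,183.5)))
# track edges: fit near/far edges from grey rows, at z=40
H=cv2.cvtColor(t["img"],cv2.COLOR_RGB2GRAY).astype(int)
for u in(230,350): print(u,H[190:230,u])
q=manip.silhouettes("rest",t)[0]; B=cv2.boxPoints(cv2.minAreaRect(np.argwhere(q["pixels"])[:,::-1].astype(np.float32)))
print("rest",[onz(t,*p,20)[:2] for p in B])
st=manip.read_state();print(st["clock"],st["joints"],st["eef_rot"]*57.3,st["wrist_force"])
```

```text
bail far (array([595.3,  97.6, 140. ]), np.float64(2.5239347159506336)) near (array([536.9, 101.1, 135.7]), np.float64(1.3046891584109852)) mid [566.1  99.4 137.9]
bail z145 top [593.2  96.8 145. ]
bail z145 top [536.2 100.4 145. ]
bail z145 side [594.7 101.3 145. ]
bail z145 side [533.  107.7 145. ]
grip cap tri (array([ 484.3, -238.8,  347.4]), np.float64(5.24902632057942)) top@354 [ 480.2 -238.7  354. ] side@350 [ 485.6 -236.   350. ]
lip [ 551.4 -222.1  302. ] side lip [ 550.7 -221.8  302. ] (array([ 551.2, -222.2,  301.5]), np.float64(0.5826576230874858))
230 [154 156 155 160 153 156 156 146 138 139 144 140 127 101 103 104 101 105
  95 102 105  93  86 117 141 138 139 142 142 100 134 163 159 155 157 155
 159 155 154 159]
350 [159 157 149 152 146 145 147 148 147 158 158 145 137 138 137 140 126 107
 104  99 103 101 101 101 108  90  82 125 142 146 138 136 140 103 134 163
 159 159 155 158]
rest [array([625. , 181.9]), array([ 626.5, -123. ]), array([ 500.7, -122.1]), array([499.2, 178. ])]
1.75 [ 1.1  0.3  1.5  0.   1.3 -0.1] [-180.    -0.   159.7] [-0.5  0.3 -0.9]
```

Request:
{"fn": "send_rows", "kwargs": {"series": [[[1, 0, 0, -48, 0], [1, 0, 0, -96, 0], [1, 0, 0, -144, 0], [1, -10, -11, -190, 0], [1, -35, -39, -207, -3], [1, -67, -76, -207, -7], [1, -99, -112, -207, -11], [1, -131, -149, -207, -15], [1, -163, -185, -207, -18.8], [1, -195, -222, -207, -18.8]]], "newtons": 20}}

```text
clock: 2.75
eef_pos: [296.8, 238.0, 420.6]
eef_rot: [3.141, 0.001, 3.118]
wrist_force: [1.3, -0.7, 0.4]
finger_gap: 93.9
```

Request:
{"fn": "send_rows", "kwargs": {"series": [[[1, -19, -46, 0, 0], [1, -38, -92, 0, 0], [1, -57, -138, 0, 0], [1, -76, -184, 0, 0], [1, -95, -230, 0, 0], [1, -114, -276, 0, 0], [1, -133, -322, 0, 0], [1, -152, -368, 0, 0], [1, -171, -414, 0, 0], [1, -190, -460, 0, 0]]]}}

```text
clock: 3.75
eef_pos: [474.7, -227.3, 420.5]
eef_rot: [-3.141, 0.0, 3.115]
wrist_force: [0.6, 1.1, 0.0]
finger_gap: 93.7
```

Request:
{"fn": "send_rows", "kwargs": {"series": [[[1, -5, -14, 0, 0], [1, -5, -14, 0, 0], [1, -5, -14, 0, 0], [1, -5, -14, 0, 0]]]}}

```text
clock: 4.15
eef_pos: [478.9, -238.1, 421.1]
eef_rot: [-3.141, 0.001, 3.116]
wrist_force: [-0.0, -0.4, -0.4]
finger_gap: 94.1
```

Run:
```python
from m import *
fs=[]
for i in range(12): manip.camera("top"); fs.append(manip.read_state()["wrist_force"])
print(np.mean(fs,0),np.std(fs,0)); st=manip.read_state(); print(st["clock"],st["eef_pos"],st["eef_rot"],st["joints"])
c=manip.camera("top"); 
def cr(c,x,y,w,h): return cv2.resize(c["img"][y:y+h,x:x+w,::-1],(400,300),interpolation=cv2.INTER_CUBIC)
s=manip.camera("side")
cv2.imwrite("pics/over.png",np.hstack([cr(c,336,205,160,120),cr(s,310,120,120,90)]))
```

```text
[0.1 0.1 0.1] [0.5 0.6 0.6]
4.85 [ 479.1 -239.2  420.4] [ 3.1 -0.   3.1] [-0.5  0.2  1.2  0.   1.8 -2.1]
```

View pics/over.png

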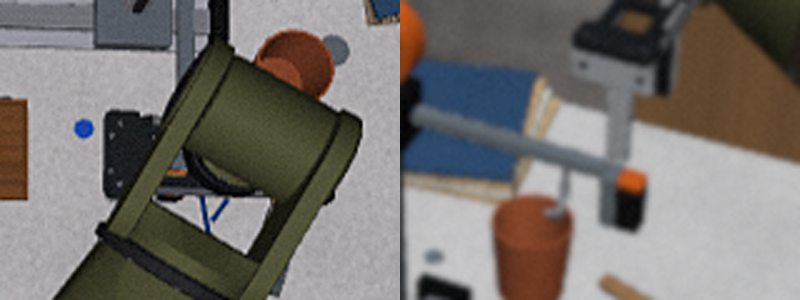

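Request:
{"fn": "send_rows", "kwargs": {"series": [[[1, 0, 0, 25, 0], [1, 0, 0, 50, 0], [0.8, 0, 0, 75, 0], [0.6, 0, 0, 100, 0], [0.4, 0, 0, 108, 0], [0.35, 0, 0, 108, 0], [0.32, 0, 0, 108, 0], [0.29, 0, 0, 108, 0], [0.27, 0, 0, 108, 0], [0.26, 0, 0, 108, 0]]], "newtons": 25}}

```text
clock: 5.95
eef_pos: [479.2, -239.3, 312.9]
eef_rot: [-3.141, 0.001, 3.115]
wrist_force: [0.8, -0.1, 0.8]
finger_gap: 33.2
```

Request:
{"fn": "send_rows", "kwargs": {"series": [[[0.25, 0, 0, 0, 0], [0.24, 0, 0, 0, 0], [0.22, 0, 0, 0, 0], [0.18, 0, 0, 0, 0], [0.1, 0, 0, 0, 0], [0, 0, 0, 0, 0], [0, 0, 0, 0, 0], [0, 0, 0, 0, 0]]], "newtons": 30}}

```text
clock: 6.75
eef_pos: [479.1, -239.2, 312.5]
eef_rot: [-3.141, 0.0, 3.115]
wrist_force: [0.4, -1.0, 1.8]
finger_gap: 22.1
```

Request:
{"fn": "send_rows", "kwargs": {"series": [[[0, 0, 4, 2, 0], [0, 0, 14, 3, 0], [0, 0, 30, 3, 0], [0, 0, 50, 3, 0], [0, 0, 72, 3, 0], [0, 0, 96, 3, 0], [0, 0, 120, 3, 0], [0, 0, 140, 3, 0], [0, 0, 150, 3, 0], [0, 0, 150, 3, 0]]]}}

```text
clock: 7.75
eef_pos: [483.5, -86.8, 309.8]
eef_rot: [3.141, 0.002, 3.117]
wrist_force: [6.9, 0.2, 1.9]
finger_gap: 22.0
```

Request:
{"fn": "send_rows", "kwargs": {"series": [[[0, -0.5, 0, 0, 0], [0, -0.5, 0, 0, 0], [0, -0.5, 0, 0, 0]]]}}

```text
clock: 8.05
eef_pos: [483.4, -88.9, 309.5]
eef_rot: [3.141, -0.0, 3.115]
wrist_force: [-0.7, 0.4, 2.2]
finger_gap: 21.5
```

```bash
cat > w.py <<'E'
import sys
from m import *
fs=[];ps=[]
for i in range(int(sys.argv[1])): manip.camera("top"); st=manip.read_state(); fs.append(st["wrist_force"]);ps.append(st["eef_pos"])
np.set_printoptions(precision=2,suppress=True)
print(st["clock"],np.mean(fs,0),np.mean(ps,0),st["eef_rot"],st["finger_gap"],st["moment"])
E
python3 w.py 6
```

```text
8.45 [-3.22  0.53  2.33] [483.41 -89.3  309.41] [ 3.14 -0.    3.11] 21.364595408863607 [ 0.1   0.22 -0.07]
```

Request:
{"fn": "send_rows", "kwargs": {"series": [[[0, 0, 4, 0, 0], [0, 0, 14, 0, 0], [0, 0, 30, 0, 0], [0, 0, 50, 0, 0], [0, 0, 72, 0, 0], [0, 0, 96, 0, 0], [0, 0, 116, 0, 0], [0, 0, 130, 0, 0], [0, 0, 136, 0, 0], [0, 0, 136, 0, 0]]]}}

```text
clock: 9.45
eef_pos: [487.3, 47.1, 309.5]
eef_rot: [3.141, 0.0, 3.116]
wrist_force: [-0.8, 0.3, 1.7]
finger_gap: 21.8
```

```bash
python3 w.py 5;  python3 - <<'E'
from m import *
print(manip.find_in("sander",s)[:2])
save(s,"side2.png",(250,200,160,120),5)
E
```

```text
9.8 [ 0.31 -0.22  1.68] [487.27  46.15 309.44] [-3.14  0.    3.11] 21.991335252771762 [-0.02 -0.29 -0.08]
[{'rect': [273.1, 344.5, 26.1, 27.3], 'conf': 0.83}, {'rect': [288.6, 287.5, 32.9, 43.4], 'conf': 0.73}]
```

View pics/side2.png

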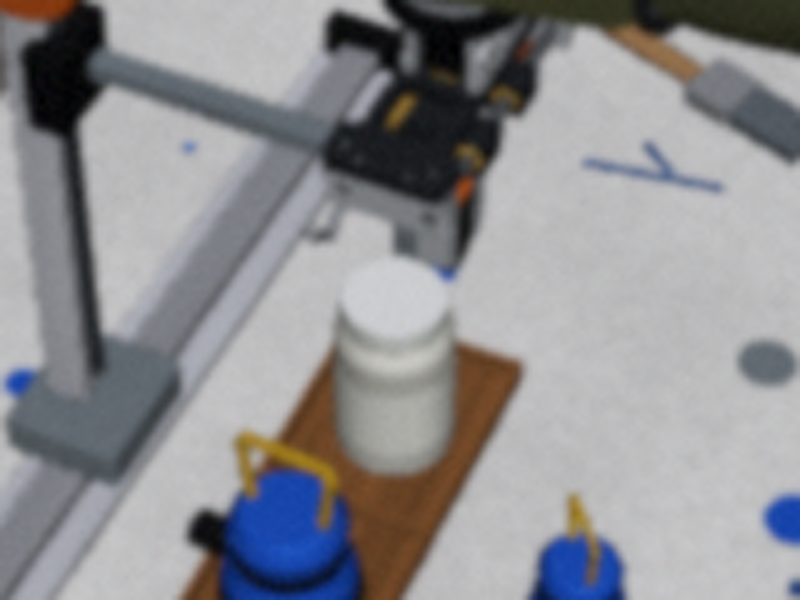

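The picture shows the gripper holding the grip, with the hook wire at about px (313,246), behind and above the jar. The bail bar runs from (299,288) to (317,294). I'll check the lip against its expected position.

Run:
```python
from m import *
print(proj(s,(559,64.5,299)),proj(s,(558,28,285)),onz(s,311.5,247,299), proj(s,(565,99,145)),proj(s,(565,103,145)))
```

```text
[314.  246.4] [319.9 241.2] [564.3  69.2 299. ] [308.2 290.3] [307.6 291.3]
```

Request:
{"fn": "send_rows", "kwargs": {"series": [[[0, 0, 0, 8, 0], [0, 0, 0, 26, 0], [0, 0, 0, 48, 0], [0, 0, 0, 70, 0], [0, 0, 0, 92, 0], [0, 0, 0, 114, 0], [0, 0, 0, 136, 0], [0, 0, 0, 156, 0], [0, 0, 0, 168, 0], [0, 0, 0, 171, 0]]], "newtons": 40}}

```text
clock: 11.05
eef_pos: [487.3, 46.7, 137.4]
eef_rot: [3.142, 0.0, 3.115]
wrist_force: [-0.3, -0.7, 10.2]
finger_gap: 21.5
```

```bash
python3 w.py 6;  python3 - <<'E'
from m import *
save(s,"side3.png",(270,250,100,75),6)
E
```

```text
11.45 [-0.39 -0.65  8.9 ] [487.33  46.68 138.5 ] [-3.14  0.    3.11] 21.695713398982445 [-0.12  0.05 -0.1 ]
```

View pics/side3.png

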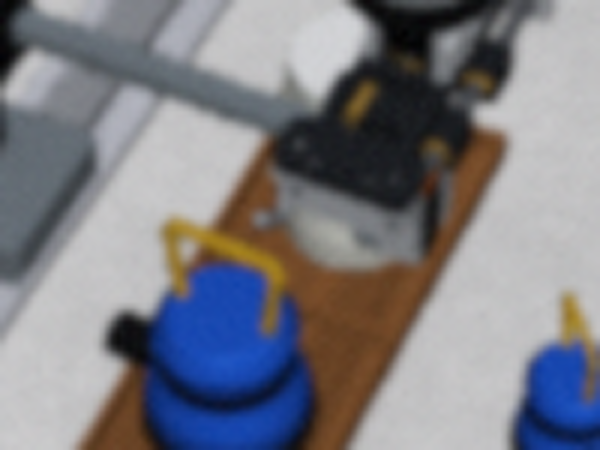

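The hook tip is at px (314,287), below and to the -y side of the bail, and the spring reads 8.9 N as expected. Next I'll slide it under the bail.

Request:
{"fn": "send_rows", "kwargs": {"series": [[[0, 0, 4, 0, 0], [0, 0, 11, 0, 0], [0, 0, 19, 0, 0], [0, 0, 27, 0, 0], [0, 0, 35, 0, 0], [0, 0, 43, 0, 0], [0, 0, 49, 0, 0], [0, 0, 52, 0, 0], [0, 0, 53, 0, 0], [0, 0, 53, 0, 0]]]}}

```text
clock: 12.55
eef_pos: [488.9, 99.9, 138.6]
eef_rot: [3.141, 0.001, 3.115]
wrist_force: [0.2, 0.1, 7.4]
finger_gap: 22.1
```

```bash
python3 w.py 8;  python3 - <<'E'
from m import *
cv2.imwrite("pics/side4.png",np.hstack([cv2.resize(c["img"][y:y+60,x:x+80,::-1],(400,300),interpolation=cv2.INTER_CUBIC) for c,x,y in((s,270,260),(t,240,225))]))
E
```

```text
13.05 [0.7  0.78 9.11] [488.87  99.82 138.67] [3.14 0.   3.12] 22.07418077476531 [-0.   -0.03 -0.1 ]
```

View pics/side4.png

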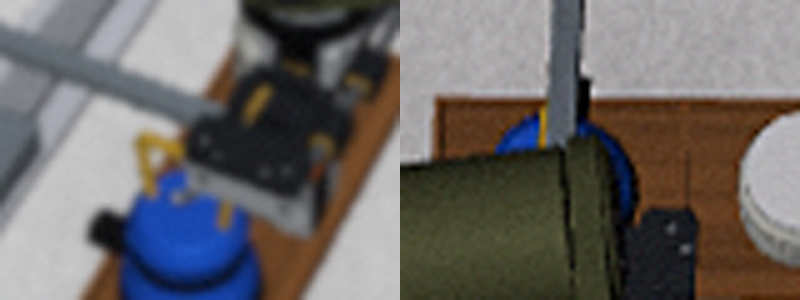

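The lip shows inside the bail at crop (183,195), past the bar. The sander hasn't moved, so I'll ease the hook up.

Request:
{"fn": "send_rows", "kwargs": {"series": [[[0, 0, 0, -3, 0], [0, 0, 0, -6, 0], [0, 0, 0, -9, 0], [0, 0, 0, -12, 0], [0, 0, 0, -15, 0], [0, 0, 0, -17, 0], [0, 0, 0, -19, 0], [0, 0, 0, -20, 0], [0, 0, 0, -21, 0], [0, 0, 0, -22, 0]]]}}

```text
clock: 14.15
eef_pos: [488.9, 99.8, 160.7]
eef_rot: [3.141, 0.001, 3.115]
wrist_force: [0.7, 0.3, 8.1]
finger_gap: 21.7
```

Request:
{"fn": "send_rows", "kwargs": {"series": [[[0, 0, 0, -1, 0], [0, 0, 0, -2, 0], [0, 0, 0, -3, 0], [0, 0, 0, -4, 0], [0, 0, 0, -5, 0], [0, 0, 0, -6, 0], [0, 0, 0, -7, 0], [0, 0, 0, -8, 0], [0, 0, 0, -9, 0], [0, 0, 0, -10, 0]]]}}

```text
clock: 15.15
eef_pos: [488.8, 99.7, 170.6]
eef_rot: [3.142, 0.0, 3.115]
wrist_force: [5.3, 1.5, 3.9]
finger_gap: 21.6
```

```bash
python3 w.py 10
```

```text
15.75 [5.3  0.56 3.95] [488.8   99.65 170.52] [3.14 0.   3.11] 22.26016550472431 [ 0.07 -0.91 -0.11]
```

Request:
{"fn": "send_rows", "kwargs": {"series": [[[0, 0, 0, -1, 0], [0, 0, 0, -2, 0], [0, 0, 0, -4, 0], [0, 0, 0, -6, 0], [0, 0, 0, -8, 0], [0, 0, 0, -10, 0], [0, 0, 0, -12, 0], [0, 0, 0, -14, 0], [0, 0, 0, -15, 0], [0, 0, 0, -15, 0]]]}}

```text
clock: 16.75
eef_pos: [488.8, 99.6, 185.6]
eef_rot: [3.142, 0.001, 3.115]
wrist_force: [5.9, 1.1, 3.3]
finger_gap: 21.3
```

```bash
python3 w.py 10;  python3 - <<'E'
from m import *
cv2.imwrite("pics/side5.png",np.hstack([cv2.resize(c["img"][y:y+60,x:x+80,::-1],(400,300),interpolation=cv2.INTER_CUBIC) for c,x,y in((s,270,260),(t,240,225))]))
E
```

```text
17.35 [5.73 0.89 3.5 ] [488.8   99.64 185.44] [3.14 0.   3.11] 21.46268218666865 [ 0.12 -1.02 -0.08]
```

View pics/side5.png

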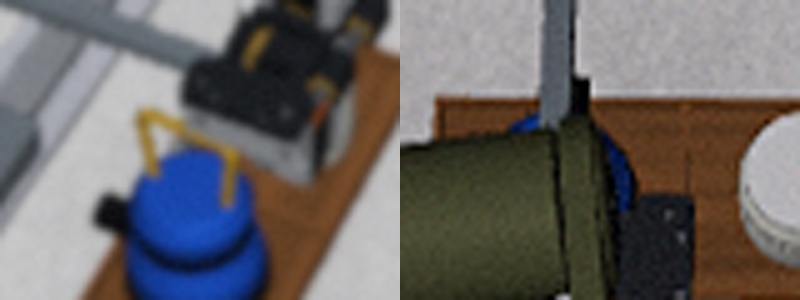

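Request:
{"fn": "send_rows", "kwargs": {"series": [[[0, -0.4, 0, -2, 0], [0, -0.4, 0, -8, 0], [0, -0.4, 0, -16, 0], [0, -0.4, 0, -25, 0], [0, -0.4, 0, -35, 0], [0, -0.4, 0, -45, 0], [0, -0.4, 0, -55, 0], [0, -0.4, 0, -63, 0], [0, -0.4, 0, -68, 0], [0, -0.4, 0, -70, 0]]]}}

```text
clock: 18.45
eef_pos: [488.8, 99.6, 255.7]
eef_rot: [-3.142, -0.0, 3.115]
wrist_force: [-3.1, -1.2, 1.0]
finger_gap: 21.8
```

```bash
python3 w.py 30
```

```text
20.05 [-5.18 -0.46  0.14] [488.84  99.63 255.17] [-3.14 -0.    3.11] 21.457348512112286 [-0.08  0.35 -0.11]
```

Request:
{"fn": "send_rows", "kwargs": {"series": [[[0, 0.2, 0, 0, 0], [0, 0.2, 0, 0, 0]]]}}

```text
clock: 20.25
eef_pos: [488.8, 99.6, 255.3]
eef_rot: [-3.142, -0.0, 3.115]
wrist_force: [-1.9, 0.1, -0.6]
finger_gap: 21.6
```

```bash
python3 w.py 40
```

```text
22.35 [-2.5  -0.67  0.34] [488.84  99.64 255.45] [3.14 0.   3.11] 21.877648565815374 [-0.17  0.08 -0.11]
```

Request:
{"fn": "send_rows", "kwargs": {"series": [[[0, 0.1, 0, -2, 0], [0, 0.2, 0, -5, 0], [0, 0.2, 0, -7, 0], [0, 0.2, 0, -8, 0], [0, 0.2, 0, -8, 0]]]}}

```text
clock: 22.85
eef_pos: [488.8, 99.6, 263.7]
eef_rot: [3.142, 0.001, 3.115]
wrist_force: [2.1, -1.2, -0.7]
finger_gap: 21.9
```

```bash
cat > w2.py <<'E'
import sys
from h import *
np.set_printoptions(precision=2,suppress=True)
c=manip.camera("side");fs=[];ps=[]
try:
    for i in range(int(sys.argv[1])): manip.find_in("tin",c); st=manip.read_state(); fs.append(st["wrist_force"]);ps.append(st["eef_pos"])
except Exception as e: print(e)
print(len(fs),st["clock"],np.mean(fs,0),np.std(fs,0)/len(fs)**.5,np.mean(ps,0),st["finger_gap"],st["moment"])
E
python3 w2.py 80
```

```text
80 26.9 [ 5.13 -0.55 -0.02] [0.06 0.06 0.06] [488.79  99.65 263.49] 21.93820428521348 [-0.14 -0.89 -0.14]
```

Request:
{"fn": "send_rows", "kwargs": {"series": [[[0, -0.2, 0, 0, 0], [0, -0.2, 0, 0, 0]]]}}

```text
clock: 27.1
eef_pos: [488.8, 99.6, 263.4]
eef_rot: [-3.142, -0.0, 3.115]
wrist_force: [1.8, -0.7, 0.3]
finger_gap: 22.1
```

```bash
python3 w2.py 70
```

```text
70 30.65 [ 1.26 -0.73 -0.07] [0.11 0.06 0.05] [488.81  99.65 263.44] 21.842748429075154 [-0.08 -0.3  -0.1 ]
```

Request:
{"fn": "send_rows", "kwargs": {"series": [[[0, 0, 0, 0.5, 0], [0, 0, 0, 0.5, 0], [0, 0, 0, 0.5, 0], [0.2, 0, 0, 0.5, 0], [0.22, 0, 0, 0.5, 0], [0.24, 0, 0, 0.5, 0], [0.26, 0, 0, 0.5, 0], [0.28, 0, 0, 0.5, 0], [0.29, 0, 0, 0.5, 0], [0.29, 0, 0, 0.5, 0]]], "newtons": 3}}

```text
clock: 31.65
eef_pos: [488.8, 99.7, 262.9]
eef_rot: [3.142, -0.0, 3.115]
wrist_force: [-0.1, 0.1, 0.1]
finger_gap: 27.4
```

```bash
python3 w2.py 20
python3 - <<'E'
from h import *
s=manip.camera("side")
save(s,"side6.png",(250,220,120,90),6)
E
```

```text
20 32.7 [-0.28  0.02  0.11] [0.08 0.1  0.11] [488.83  99.65 262.95] 27.096669340321547 [ 0.03  0.06 -0.03]
```

View pics/side6.png

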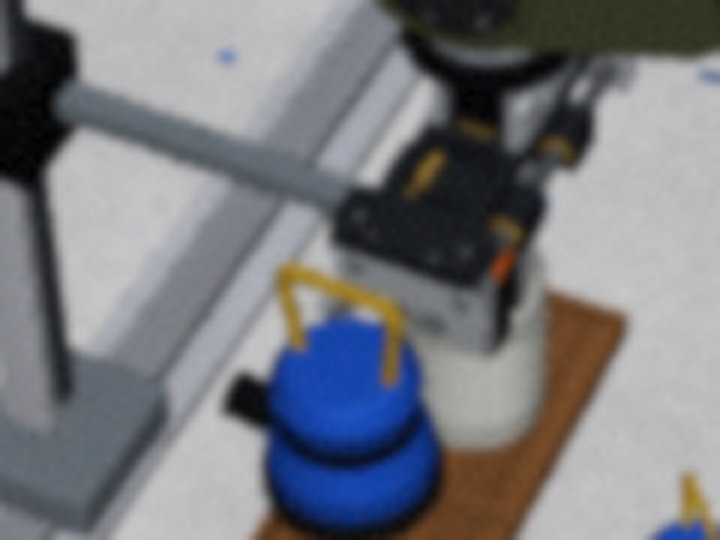

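The sander is floating, with the bail at px (298–317, 265–273). I'll check it's still, then back off.

```bash
cat > y.py <<'E'
from h import *
for i in range(6):
    s=manip.camera("side"); H=cv2.cvtColor(s["img"],cv2.COLOR_RGB2HSV)[255:295,285:325]
    b=cv2.inRange(H,np.array((105,150,60)),np.array((130,255,255))); y=cv2.inRange(H,np.array((15,120,60)),np.array((30,255,255)))
    print([np.argwhere(m>0).mean(0)[::-1].round(2)+(285,255) for m in(y,b)],round(manip.read_state()["clock"],2))
    for k in range(3): manip.find_in("tin",s)
E
python3 y.py
```

```text
[array([306.56, 270.37]), array([307.13, 285.35])] 32.8
[array([306.45, 270.34]), array([307.12, 285.39])] 33.0
[array([306.33, 270.19]), array([307.15, 285.34])] 33.2
[array([306.33, 270.19]), array([307.1 , 285.38])] 33.4
[array([306.45, 270.22]), array([307.14, 285.34])] 33.6
[array([306.23, 270.16]), array([307.18, 285.33])] 33.8
```

Request:
{"fn": "send_rows", "kwargs": {"series": [[[0.33, 0, 0, 0, 0], [0.4, 0, 0, 0, 0], [0.5, 0, 0, 0, 0], [0.6, 0, 0, 0, 0], [0.65, 0, 0, -5, 0], [0.65, 0, 0, -20, 0], [0.65, 0, 0, -40, 0], [0.65, 0, 0, -60, 0], [0.65, 0, 0, -80, 0], [0.65, 0, 0, -100, 0]]]}}

```text
clock: 34.95
eef_pos: [488.7, 99.7, 364.2]
eef_rot: [3.142, 0.0, 3.115]
wrist_force: [-0.5, 0.2, -0.4]
finger_gap: 61.2
```

Request:
{"fn": "send_rows", "kwargs": {"series": [[[0.65, 10, 0, -20, 0], [0.65, 30, 0, -30, 0], [0.65, 50, 0, -30, 0], [0.65, 60, 0, -30, 0], [0.65, 60, 0, -30, 0]]]}}

```text
clock: 35.45
eef_pos: [428.3, 101.3, 393.5]
eef_rot: [3.141, 0.001, 3.115]
wrist_force: [-0.1, 0.0, -0.0]
finger_gap: 61.0
```

```bash
python3 y.py
python3 - <<'E'
from h import *
s=manip.camera("side")
save(s,"side7.png",(210,100,240,180),3)
print(manip.read_state()["eef_pos"],manip.read_state()["clock"],manip.read_state()["wrist_force"])
E
```

```text
[array([306.52, 270.39]), array([307.07, 285.31])] 35.5
[array([306.41, 270.23]), array([307.09, 285.35])] 35.7
[array([306.25, 270.32]), array([307.1 , 285.33])] 35.9
[array([306.58, 270.51]), array([307.14, 285.31])] 36.1
[array([306.26, 270.2 ]), array([307.05, 285.3 ])] 36.3
[array([306.35, 270.3 ]), array([307.15, 285.31])] 36.5
[428.8578632  101.25629407 392.95809782] 36.7 [ 0.27303946  0.30573557 -0.12669448]
```

View pics/side7.png

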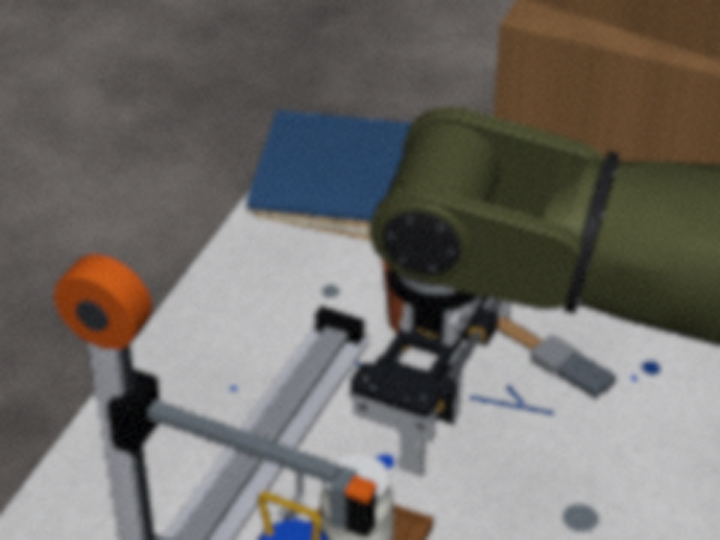

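The gripper is clear of everything. The orange cap is at crop (360,488), and the bail centroid is steady at px (306.4,270.3). I'm handing in.

```bash
python3 -c "
from cell import manip; print(manip.sign_off())"
```

```text
the job is handed in; nothing more can be done
None
```

The large blue sander now hangs from the hook and floats still, clear of the rest. I handed the job in at about 37 s of the 64 s allowed. The sign-off gives no verdict, so these are my own checks.

- **What I did:** I gripped the orange-capped grip, ran the trolley along the track and drew the hook down between the jar and the sander. I slid it under the bail, eased it up, and let go slowly with the hook about 243 mm above the table. The sander was then roughly 0.1 m above where it had stood.
- **Balance before release:** averaged vertical force on the hand was −0.07 N, with about 0.05 N of noise.
- **After release:** bail and sander positions stayed within about 0.4 pixel over several seconds, before and after the arm backed off. The last picture showed the gripper clear of the hook, and wrist force was about zero.
- **Disagreements:** the side camera placed things 3–5 mm further to +y than the top camera. I allowed for this by comparing the hook and bail within the same camera. While gripped, a sideways force of up to about 7 N along x came and went; I trimmed it to about 1 N before release.
- **Not checked:** I did not measure the other things' positions again. The hand never came close to the ones to be left alone, except that it passed near the jar, which looked to be standing in its well in the last pictures.

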